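# Set the mower engine to top dead centre and lock its flywheel

### The arm

A 7-joint arm with a two-finger parallel gripper is mounted at the origin on a cart in front of the work surface, level with it; the furniture and walls round the work are solid. World frame = base frame: x ahead of the robot, y to its left, z up, the work surface at z = 0. Lengths are in mm, angles in rad, forces in N, time in s.
With the tool pointing down it reaches from about 400 to 875 mm from the base axis. Payload 6.5 kg.
Tool frame: the origin (TCP) lies on the centre line of the jaws, within the pads' length; the fingertips stand 25 mm ahead of it and the grasp point (between the pads) lies 6 mm ahead of it; z points along the fingers, y is the line along which they close (so a half turn about z gives the same grasp; the last joint's range is limited). The gripper opens to 85 mm and grips with 20 to 120 N. Pads are 22 mm wide; open, the fingers measure 114 mm over their backs; the gripper's body (76 mm by 85 mm) begins 54 mm behind the grasp point. The pads swing forward as they close: fully open they stand 13 mm farther back than shut.
Start: joints at [-1.224, 0.536, -0.004, 1.538, 0.003, 1.067, -0.071], TCP at [260.758, 595.395, 256.29] pointing down, gripper open.
Joint ranges: [-2.7, 2.7], [-0.37, 2.16], [-1.27, 1.26], [0.24, 2.4], [-1.31, 4.45], [0.19, 1.91], [-2.76, 2.76]. Speed limits (rad/s): [2.39, 2.39, 3.14, 3.14, 3.14, 3.14, 3.14].

### API

Orientations are given as a rotation vector (axis times angle).
In Python, from cell import sensors, read_camera, camera_params, sign_off, nets gives the robot as it stands.
- The arm moves only by the tool apply_moves, never from a script. Its argument "series" is a list of rows, each a list of 3 entries, a list of its own where there are three numbers: the opening, from 0 (shut) to 1 (fully open), then the shift along the tool's x, y, z in mm, then the turn, a rotation vector about the tool's x, y, z in rad. A call has 1 to 12 rows; each row is the pose to reach, as a shift and turn from the pose commanded when the call began, along the tool's axes at that moment; what a row does not reach only later rows make up. A row lasts 1/8 s, in which the tool goes at most 62.5 mm and 10.7 degrees, less where a joint would pass 70% of its speed; a pose out of reach is approached as far as the arm can. A call with a gripper value outside its range is refused whole. The fingers move at their own pace and stop on an object; the grip force is fixed at half the most. Time passes only in rows, so rows that repeat a pose let the fingers close. It gives the time, the measured TCP pose, the force, the opening and the grip force at its end, in the units of the state.
- sensors.get_obs(): the state, without advancing time (a new reading comes with each control period).
- read_camera(name): name is "side" or "top"; returns the picture (400x640x3 uint8, blue, green, red); there is no depth.
- camera_params(name): a dict with "fov_y" (degrees; the focal length in pixels is half the picture's height over the tangent of half this angle, whatever the lens; pixels are square), "cx", "cy" (the principal point, pixels), "R" (3x3) and "t" (3): a world point X has camera coordinates R X + t. Camera axes: x right, y down, z forward; pixel columns grow to the right and rows downward; lengths in mm; the calibration is good to about 2 mm. A picture is of the moment at which its call begins. camera_params takes no time and is no camera call.
- sign_off(): hands the job in; it is judged then, once.
Trained networks look in the newest picture that a camera, given by its name, has taken for a name from the list of things; names that differ only in an ending like _2 or _b are one class to them, and where a whole thing is asked for, a point or a joint stands for the part that bears it (a point fixed in the world has none). Each returns a list of dicts, best first, with "confidence" (0 to 1); they miss things now and then, are a little off and sometimes report something else, mostly with a low value. They report only what shows in the picture. A call takes as long as a camera call.
- nets.search_frame(camera, target): "bbox" ([centre column, centre row, width, height] in pixels, round what is visible of it).
- nets.spot_point(camera, target): "pixel" ([column, row] in pixels: a listed point, or the origin of a listed thing).
The state is a dict: "time_s": time; "q": joint angles; "joint_velocities": joint speeds; "effort": joint torques, N m; "eef_pos": TCP position; "ee_rot": TCP orientation; "force": force on the tool from outside, world axes, zero at the start; "torque": the same for the moment, N m; "width": opening from 0.0 (shut) to 1.0 (fully open); "gripper_force": force on a finger pad.
Only numpy, scipy, OpenCV 4.12 (cv2) and the standard library are available. Lean on these libraries where they do the work, as an engineer would, in place of code of your own. Each camera call takes 0.05 s, during which the arm holds its last target. There are 200 camera calls.

### The job

Set the engine to top dead centre for servicing: with the stop lever still swung out, push the flywheel round by its fan vanes, either way, until the single notch in its rim stands opposite the nose of the stop lever, then push the lever's upright black grip in towards the flywheel until the nose is fully home in the notch and the flywheel is locked there. Only push, do not force the lever, and leave the spark plug, grease tin, ratchet and wrench lying round the engine where they are.

Things in the scene. Friction and masses are not known exactly. Their poses are not given: they have to be found in the camera images.
- engine: Small bare-alloy vertical-shaft engine, cover off, on two wooden bearers; fixed. Crankcase about 165 x 155 mm; the finned cylinder points to the engine's +y and ends 215 mm from the crankshaft. Origin on the surface under the crankshaft; x, y level, z up. Apart from flywheel and lever nothing of it is higher than 145 mm.
- flywheel (a joint): Angle of the flywheel in rad, growing anticlockwise seen from above; at 0 and at every full turn (2 pi) the notch points along the engine's -y, exactly opposite the lever's nose. It turns without stops, against a drag of about 0.2 N m (3 N at a vane), and stays where it is left.
- flywheel_centre (a point): On the flywheel's vertical axis (engine x = y = 0), 148 mm above the surface. The flywheel lies level on top of the engine. Rim: outer radius 88, 14 mm wide, top 138 mm above the surface; inside it a web with its top at 130 to 138 mm; hub nut in the middle up to 163 mm. The point's axes turn with the flywheel: -y points at the notch.
- notch (a point): The mouth of the flywheel's only notch, on the rim's outer edge 88 mm off the axis and 128 mm above the surface; the notch is 20 mm wide with 5 mm chamfers at its mouth, open outwards, above and below, 12 mm deep. A thin raised rib on the web leads to it.
- vane_mid (a point): Middle of one of the flywheel's six upright fan vanes, the one 30 degrees anticlockwise from the notch seen from above; 62 mm off the axis, 150 mm high. The six stand 60 degrees apart (the notch lies midway between two), each 5 mm thick, from 36 to 83 mm off the axis, up to 162 mm high, with about 55 mm clear between neighbours here.
- stop_lever (a joint): Angle of the stop lever, rad: 0 = fully home against its stop, nose in the notch; grows as the grip swings out from the flywheel (anticlockwise from above), to 0.62. The nose is clear of the rim above 0.2; with the notch not opposite it meets the rim at about 0.15 and goes no farther. Drag about 0.1 N m (1 N at the grip); stays where left.
- lever_grip (a point): Middle of the round upright black grip at the free end of the stop lever, 17 mm in diameter, standing from 128 to 167 mm above the surface, this point at 148 mm, 150 mm from the pivot. The lever is a flat steel bar, 16 mm wide, 122 to 128 mm high. Outside the grip is free room. Fully home the grip is at x = -90, y = -116 mm in the engine's frame.
- lever_pivot (a point): On the vertical axis of the stop lever's pivot bolt, fixed on the engine at x = 60, y = -104 mm in the engine's frame, 122 mm above the surface.
- lever_nose (a point): Centre of the lever's round nose, a steel pin 15 mm in diameter, 128 mm above the surface; fully home it lies at x = 0, y = -86 mm in the engine's frame.
- plug_mid (a point): Middle of the loose spark plug, which stands upright, 62 mm high, beside the cylinder; leave alone.
- tin_mid (a point): Middle of the loose round grease tin, 59 mm wide and 37 mm high, near the front edge at the left; leave alone.
- ratchet: Loose ratchet handle, 200 mm long and 22 mm high, lying near the front edge; origin under its middle; leave alone.
- wrench: Loose combination wrench, 197 mm long and 10 mm high, lying near the front edge; origin under its middle; leave alone.

How it is judged (in metres and radians):
On the way, in this order (a step that is already met when the one before it is completed fails the run):
1. the notch stands opposite the nose, within 5 mm, and the flywheel is at rest, the lever still swung out clear of the rim (x of notch in the frame of engine between -0.005 and 0.005 m and y of notch in the frame of engine below -0.05 m and value of joint stop_lever above 0.2 rad and velocity of joint flywheel between -0.1 and 0.1 rad/s), for 0.2 s.
2. the lever's nose is home in the notch (value of joint stop_lever below 0.05 rad), for 0.2 s.
At the end, for the whole second after the job is handed in: The stop lever is home (within 0.05 rad of its stop, about 7 mm at the grip) with its nose in the flywheel's notch, the notch within 4 mm of the point opposite the nose, and both at rest (value of joint stop_lever below 0.05 rad and x of notch in the frame of engine between -0.004 and 0.004 m and y of notch in the frame of engine below -0.05 m and velocity of joint stop_lever between -0.05 and 0.05 rad/s and velocity of joint flywheel between -0.05 and 0.05 rad/s); the robot touches nothing.
It fails at once if the spark plug, grease tin, ratchet or wrench is pushed more than 30 mm or lifted (distance of any of plug_mid, tin_mid, ratchet, wrench from where it was at the start of the episode above 0.03 m or height (world z) of plug_mid above 0.05 m or height (world z) of tin_mid above 0.04 m or height (world z) of any of ratchet, wrench above 0.02 m).
It fails at once if the lever is forced (more than 60 N) (contact force between the fingers and stop_lever above 60 N).
It also fails if it takes over 64 s, if anything falls off the work surface, if the arm or the gripper's body presses on something with over 40 N, if the wrist force passes 120 N, or if a joint passes its speed limit or range.

## Working session

There is one attempt and no reset: what is moved stays moved. The work goes in short steps, Python scripts to look and compute and a tool call to move; the robot and the scene stay as the last step left them, time stands still between calls to the robot, and variables do not carry over. Pictures are saved under pics/ and viewed, at most 10 in all, crops included, and the job is handed in when it is done.

Besides the shell and the picture viewer there is one more tool, called by a JSON object that holds its "method" and its "body", one argument or row to a line. apply_moves: Moves the arm, as the interface text tells. Its arguments: {"type":"object","properties":{"series":{"type":"array","items":{"type":"array"}}},"required":["series"]}

```bash
mkdir -p pics; cat > h.py <<'E'
import numpy as np, cv2
from cell import sensors, read_camera, camera_params, sign_off, nets
def ray(cam,px):
    p=camera_params(cam); f=200/np.tan(np.radians(p['fov_y'])/2)
    R=np.array(p['R']);t=np.array(p['t'])
    d=R.T@np.array([(px[0]-p['cx'])/f,(px[1]-p['cy'])/f,1]); return -R.T@t,d
def atz(cam,px,z):
    c,d=ray(cam,px); return c+d*(z-c[2])/d[2]
def proj(cam,X):
    p=camera_params(cam); f=200/np.tan(np.radians(p['fov_y'])/2)
    c=np.array(p['R'])@X+np.array(p['t']); return c[:2]/c[2]*f+[p['cx'],p['cy']]
H=dict(flywheel_centre=148,notch=128,vane_mid=150,lever_grip=148,lever_pivot=122,lever_nose=128,engine=0,plug_mid=31,tin_mid=18,ratchet=0,wrench=0)
def look(cams=('top','side'),names=H):
    for n in names:
        for c in cams:
            r=nets.spot_point(c,n)[:2]
            for k in r: print(n,c,np.round(k['pixel']),round(k['confidence'],2),np.round(atz(c,k['pixel'],H[n])))
E
python3 - <<'E'
from h import *
for c in('top','side'): cv2.imwrite(f'pics/{c}0.png',read_camera(c)); print({k:np.round(v,2).tolist() for k,v in camera_params(c).items()})
look()
o=sensors.get_obs();print(o['time_s'],o['eef_pos'],o['ee_rot'])
E
```

```text
{'fov_y': 46.66, 'cx': 309.03, 'cy': 195.56, 'R': [[0.03, -1.0, 0.0], [-1.0, -0.03, -0.04], [0.04, -0.0, -1.0]], 't': [116.32, 520.82, 1342.23]}
{'fov_y': 46.8, 'cx': 316.92, 'cy': 199.35, 'R': [[0.98, -0.21, 0.02], [-0.08, -0.46, -0.88], [0.19, 0.86, -0.47]], 't': [-496.98, 191.15, 765.11]}
flywheel_centre top [332. 157.] 0.86 [615.  72. 148.]
flywheel_centre side [365. 188.] 0.64 [612.  66. 148.]
notch top [335. 127.] 0.78 [699.  67. 128.]
notch side [408. 192.] 0.61 [704.  74. 128.]
notch side [392. 223.] 0.21 [631. -32. 128.]
vane_mid top [320. 137.] 0.76 [667. 107. 150.]
vane_mid side [387. 176.] 0.9 [670. 109. 150.]
lever_grip top [396. 175.] 0.72 [573. -96. 148.]
lever_grip side [373. 241.] 0.86 [ 569. -111.  148.]
lever_pivot top [365. 132.] 0.94 [687. -16. 122.]
lever_pivot side [423. 219.] 0.94 [695. -18. 122.]
lever_nose top [371. 152.] 0.8 [634. -32. 128.]
lever_nose side [392. 224.] 0.95 [629. -36. 128.]
engine top [329. 162.] 0.96 [618.  73.   0.]
engine top [396. 175.] 0.49 [ 586. -124.    0.]
engine side [362. 252.] 0.94 [618.  73.   0.]
engine side [408. 194.] 0.7 [812. 303.   0.]
plug_mid side [273. 209.] 0.61 [455. 228.  31.]
tin_mid top [231. 244.] 0.58 [372. 351.  18.]
tin_mid side [230. 191.] 0.96 [365. 363.  18.]
tin_mid side [274. 209.] 0.52 [462. 253.  18.]
ratchet top [312. 244.] 0.63 [376. 117.   0.]
ratchet side [244. 252.] 0.93 [381. 116.   0.]
wrench top [375. 255.] 0.64 [349. -68.   0.]
wrench top [366. 132.] 0.18 [712. -32.   0.]
wrench side [238. 319.] 0.62 [357. -78.   0.]
wrench side [362. 250.] 0.33 [620.  79.   0.]
1.2 [260.7268297  595.4192706  256.29558071] [-6.43733575e-01 -3.07493099e+00 -3.86685512e-05]
```

View pics/top0.png

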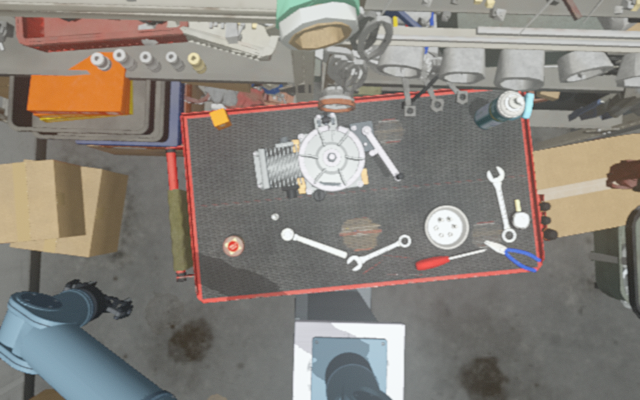

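View pics/side0.png

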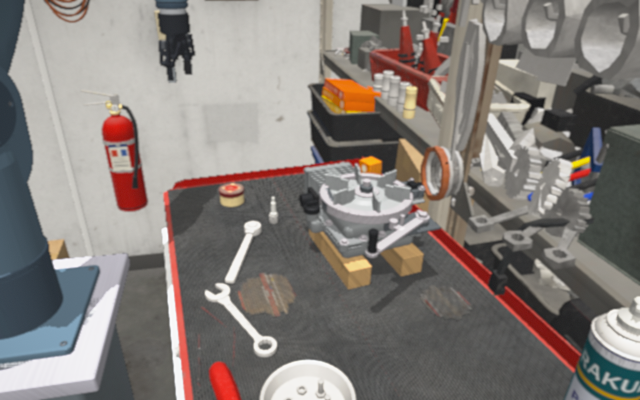

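The top view shows the flywheel hub at (332,157) with the cylinder to its left and the lever swung out, its grip at (399,177). The rib and notch appear to point up, near (335,127). The side view agrees, with the grip at (373,241) and the pivot at (423,219). Next I fit the engine pose and both joint angles to all the points together and check the overlay.

```bash
cat >> h.py <<'E'
from scipy.optimize import least_squares
def rot(a): return np.array([[np.cos(a),-np.sin(a)],[np.sin(a),np.cos(a)]])
def model(p):
    x,y,yaw,lev,fly=p; c=np.array([x,y]); E=lambda v:c+rot(yaw)@np.array(v,float)
    P=np.array([60,-104.]); L=lambda v:E(P+rot(lev)@(np.array(v)-P))
    F=lambda r,a:E(rot(fly)@rot(a)@np.array([0,-r]))
    d=dict(flywheel_centre=c,notch=F(88,0),vane_mid=F(62,np.pi/6),lever_grip=L([-90,-116]),lever_pivot=E(P),lever_nose=L([0,-86]),engine=c)
    d={k:np.append(v,H[k]) for k,v in d.items()}
    for k in range(1,6): d[f'v{k}']=np.append(F(62,np.pi/6+k*np.pi/3),150)
    return d
def fit(p0=(615,71,.18,.5,1.3),fixed=None,names=('flywheel_centre','notch','vane_mid','lever_grip','lever_pivot','lever_nose','engine')):
    obs=[]
    for n in names:
        for c in('top','side'):
            r=nets.spot_point(c,n)
            if r: obs.append((n,c,np.array(r[0]['pixel'])))
    def f(p):
        if fixed is not None: p=np.r_[fixed,p]
        m=model(p); return np.concatenate([proj(c,m[n])-px for n,c,px in obs])
    s=least_squares(f,p0 if fixed is None else p0[3:],loss='soft_l1')
    p=s.x if fixed is None else np.r_[fixed,s.x]
    print('fit',np.round(p,3),'res',[(n,c,*np.round(r,1)) for (n,c,_),r in zip(obs,f(s.x).reshape(-1,2))]); return p
def overlay(p,fn):
    o=[]
    for c in('top','side'):
        im=read_camera(c); u=proj(c,np.append(p[:2],140)); x,y=int(u[0])-65,int(u[1])-50
        k=4; z=cv2.resize(im[y:y+125,x:x+130],None,fx=k,fy=k,interpolation=cv2.INTER_CUBIC)
        z=np.hstack([z]);
        for n,X in model(p).items():
            q=(proj(c,X)-[x,y]+.5)*k; cv2.circle(z,tuple(int(v) for v in q),4,(0,0,255) if n[0]!='v' else (0,255,0),1)
        o.append(z[:,:400] if 0 else cv2.resize(z,(400,385)))
    cv2.imwrite(fn,np.hstack(o))
E
python3 - <<'E'
from h import *
for c in('top','side'): read_camera(c)
p=fit(); overlay(p,'pics/ov1.png')
for n,X in model(p).items(): print(n,np.round(X))
E
```

```text
fit [6.15156e+02 6.99750e+01 2.11000e-01 2.87000e-01 1.43200e+00] res [('flywheel_centre', 'top', np.float64(-0.3), np.float64(-3.8)), ('flywheel_centre', 'side', np.float64(-0.2), np.float64(-0.9)), ('notch', 'top', np.float64(0.9), np.float64(-4.4)), ('vane_mid', 'top', np.float64(-2.2), np.float64(-0.4)), ('vane_mid', 'side', np.float64(-1.0), np.float64(1.2)), ('lever_grip', 'top', np.float64(3.4), np.float64(0.4)), ('lever_grip', 'side', np.float64(-0.4), np.float64(-1.3)), ('lever_pivot', 'top', np.float64(0.4), np.float64(-2.0)), ('lever_pivot', 'side', np.float64(0.7), np.float64(-1.7)), ('lever_nose', 'top', np.float64(0.6), np.float64(0.7)), ('lever_nose', 'side', np.float64(0.4), np.float64(0.3)), ('engine', 'top', np.float64(-0.5), np.float64(3.4)), ('engine', 'side', np.float64(-1.8), np.float64(2.1))]
flywheel_centre [615.  70. 148.]
notch [703.  76. 128.]
vane_mid [666. 105. 150.]
lever_grip [ 570. -101.  148.]
lever_pivot [696. -19. 122.]
lever_nose [634. -32. 128.]
engine [615.  70.   0.]
v1 [611. 132. 150.]
v2 [559.  97. 150.]
v3 [564.  35. 150.]
v4 [620.   8. 150.]
v5 [671.  43. 150.]
```

View pics/ov1.png

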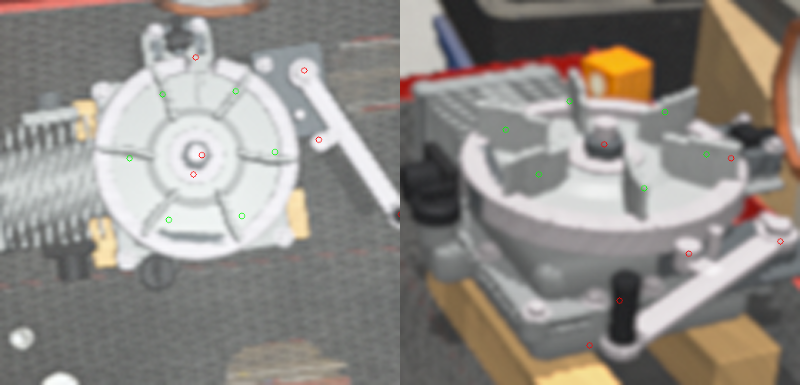

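The hub and rim centre in the picture lie about 4 mm further in +y than the fit, so I take the centre as (615,74). The rib points almost straight up, so the notch is at a world angle of about 2–4°. It must turn clockwise by roughly 80°. I'll put the shut fingers into the gap on the robot's side and push there, away from the lever.

```bash
cat >> h.py <<'E'
from scipy.spatial.transform import Rotation as Ro
def rel(targets):
    """targets: (x,y,z,world yaw of tool x in deg) -> rows' shift/turn in tool frame"""
    o=sensors.get_obs(); R=Ro.from_rotvec(o['ee_rot']); M=R.as_matrix(); y0=np.arctan2(M[1,0],M[0,0])
    print('t',o['time_s'],np.round(o['eef_pos'],1),'yaw',round(np.degrees(y0),1),'F',np.round(o['force'],1),'q7',round(o['q'][6],2))
    for T in targets:
        a=(np.radians(T[3])-y0+np.pi)%(2*np.pi)-np.pi
        print(np.round(M.T@(np.array(T[:3])-o['eef_pos']),0),'turn z',round(-a,2))
C=np.array([615,74.])
def arc(th,z,r=62,c=C): t=np.radians(th); return (*(c+r*np.array([np.cos(t),np.sin(t)])),z,th-90)
E
python3 -c "
from h import *
rel([arc(183,240),arc(183,171)])"
```

```text
t 2.1 [260.7 595.4 256.3] yaw 156.4 F [ 0.8  1.2 -0.1] q7 -0.07
[-478. -363.   16.] turn z 1.11
[-478. -363.   85.] turn z 1.11
```

{"method": "apply_moves", "body": {
  "series": [
    [0, [-478, -363, 16], [0, 0, 1.11]],
    [0, [-478, -363, 16], [0, 0, 1.11]],
    [0, [-478, -363, 16], [0, 0, 1.11]],
    [0, [-478, -363, 16], [0, 0, 1.11]],
    [0, [-478, -363, 16], [0, 0, 1.11]],
    [0, [-478, -363, 16], [0, 0, 1.11]],
    [0, [-478, -363, 16], [0, 0, 1.11]],
    [0, [-478, -363, 16], [0, 0, 1.11]],
    [0, [-478, -363, 16], [0, 0, 1.11]],
    [0, [-478, -363, 16], [0, 0, 1.11]],
    [0, [-478, -363, 16], [0, 0, 1.11]],
    [0, [-478, -363, 16], [0, 0, 1.11]]
  ]
}}

```text
time_s: 3.6
eef_pos: [552.7, 72.0, 240.2]
ee_rot: [-2.166, -2.274, -0.0]
force: [0.0, 0.1, -0.3]
width: 0.002
gripper_force: 0.0
```

```bash
python3 -c "
from h import *
rel([arc(183,240),arc(183,171)])
for c in('top','side'):
  im=read_camera(c);u=proj(c,np.array([580,80,170.]));x,y=int(u[0])-50,int(u[1])-50
  cv2.imwrite('pics/a_%s.png'%c,cv2.resize(im[y:y+100,x:x+100],(400,400),interpolation=cv2.INTER_CUBIC))
cv2.imwrite('pics/a.png',np.hstack([cv2.imread('pics/a_%s.png'%c) for c in('top','side')]))
"
```

```text
t 3.6 [552.7  72.  240.2] yaw 92.8 F [ 0.   0.1 -0.3] q7 0.01
[-1.  0.  0.] turn z -0.0
[-1.  0. 69.] turn z -0.0
```

View pics/a.png

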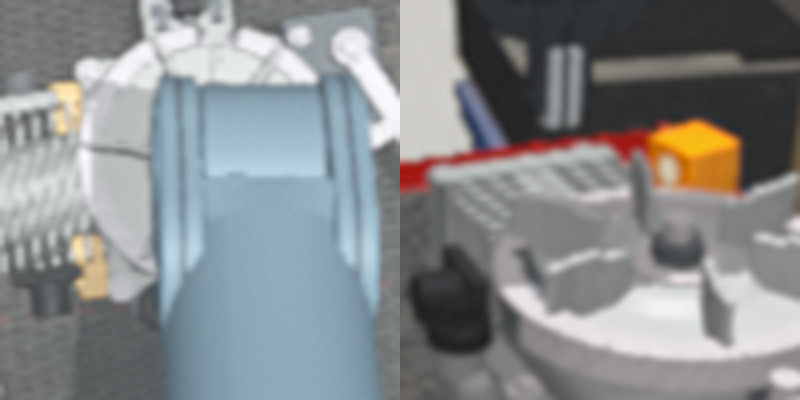

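The wrist is over the gap and the shut fingers show clear above the vanes in the side half, with tips at about (565,125). Lowering now.

{"method": "apply_moves", "body": {
  "series": [
    [0, [0, 0, 40], [0, 0, 0]],
    [0, [0, 0, 60], [0, 0, 0]],
    [0, [0, 0, 69], [0, 0, 0]],
    [0, [0, 0, 69], [0, 0, 0]]
  ]
}}

```text
time_s: 4.2
eef_pos: [552.8, 71.8, 171.3]
ee_rot: [-2.166, -2.275, 0.0]
force: [0.1, -0.3, 0.3]
width: -0.005
gripper_force: 0.0
```

```bash
python3 -c "
from h import *
rel([arc(a,171) for a in range(177,97,-7)])"
```

```text
t 4.2 [552.8  71.8 171.3] yaw 92.8 F [ 0.1 -0.3  0.3] q7 0.05
[5. 1. 0.] turn z 0.1
[13.  2.  0.] turn z 0.22
[20.  4.  0.] turn z 0.35
[27.  7.  0.] turn z 0.47
[34. 11.  0.] turn z 0.59
[40. 15.  0.] turn z 0.71
[45. 21.  0.] turn z 0.83
[50. 27.  0.] turn z 0.96
[54. 33.  0.] turn z 1.08
[57. 40.  0.] turn z 1.2
[59. 47.  0.] turn z 1.32
[61. 55.  0.] turn z 1.45
```

{"method": "apply_moves", "body": {
  "series": [
    [0, [5, 1, 0], [0, 0, 0.1]],
    [0, [13, 2, 0], [0, 0, 0.22]],
    [0, [20, 4, 0], [0, 0, 0.35]],
    [0, [27, 7, 0], [0, 0, 0.47]],
    [0, [34, 11, 0], [0, 0, 0.59]],
    [0, [40, 15, 0], [0, 0, 0.71]],
    [0, [45, 21, 0], [0, 0, 0.83]],
    [0, [50, 27, 0], [0, 0, 0.96]],
    [0, [54, 33, 0], [0, 0, 1.08]],
    [0, [57, 40, 0], [0, 0, 1.2]],
    [0, [59, 47, 0], [0, 0, 1.32]],
    [0, [61, 55, 0], [0, 0, 1.45]]
  ]
}}

```text
time_s: 5.7
eef_pos: [604.3, 134.7, 172.1]
ee_rot: [-3.13, -0.259, 0.003]
force: [-3.8, -1.8, 1.9]
width: 0.005
gripper_force: 1.7
```

```bash
python3 - <<'E'
from h import *
rel([arc(a,171) for a in (95,91)])
for c in('top','side'): read_camera(c)
look(names=('notch','vane_mid','lever_nose','lever_grip','lever_pivot','flywheel_centre'))
for c in('top','side'):
  im=read_camera(c);u=proj(c,np.array([615,30,140.]));x,y=int(u[0])-50,int(u[1])-50
  print(c,x,y);cv2.imwrite('pics/b_%s.png'%c,cv2.resize(im[y:y+100,x:x+100],(400,400),interpolation=cv2.INTER_CUBIC))
cv2.imwrite('pics/b.png',np.hstack([cv2.imread('pics/b_%s.png'%c) for c in('top','side')]))
E
```

```text
t 5.7 [604.3 134.7 172.1] yaw 9.4 F [-3.8 -1.8  1.9] q7 -1.25
[ 5. -0.  1.] turn z 0.08
[10.  0.  1.] turn z 0.15
notch top [359. 147.] 0.74 [646.   0. 128.]
notch side [397. 211.] 0.79 [656.   7. 128.]
vane_mid top [346. 139.] 0.76 [663.  38. 150.]
vane_mid side [367. 188.] 0.57 [615.  66. 150.]
vane_mid side [399. 192.] 0.55 [668.  38. 150.]
lever_nose top [370. 152.] 0.62 [633. -30. 128.]
lever_nose side [392. 225.] 0.71 [631. -37. 128.]
lever_grip top [395. 176.] 0.66 [569. -94. 148.]
lever_grip top [379. 253.] 0.24 [367. -55. 148.]
lever_grip side [373. 239.] 0.69 [ 572. -106.  148.]
lever_grip side [246. 254.] 0.53 [ 376. -110.  148.]
lever_pivot top [367. 132.] 0.64 [688. -20. 122.]
lever_pivot top [233. 241.] 0.36 [387. 331. 122.]
lever_pivot side [422. 222.] 0.69 [689. -29. 122.]
flywheel_centre top [334. 155.] 0.57 [621.  67. 148.]
flywheel_centre side [366. 187.] 0.85 [617.  73. 148.]
top 298 107
side 322 151
```

View pics/b.png

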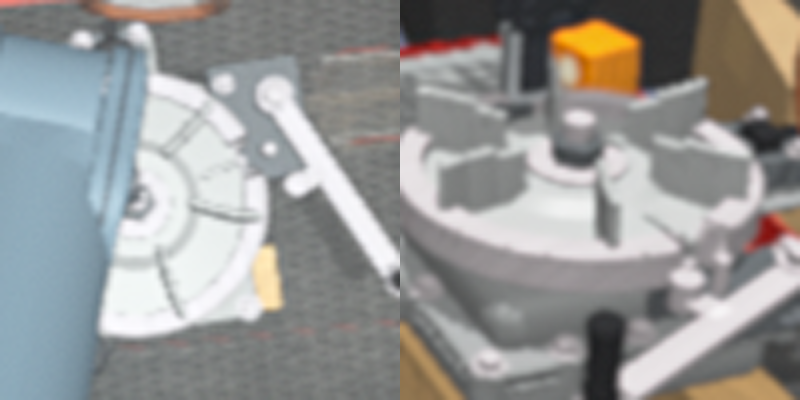

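In the top half, the rib at (225,165) leads to a rim gap near (248,148). That puts the notch at about −63°, as predicted from the finger position. The lever is untouched, with its nose at (298,184). I'll refine the engine yaw from hand-picked pixels plus the net points.

```bash
cat > refit.py <<'E'
from h import *
def g(px,py,c): 
    o={'top':(298,107),'side':(322,151)}[c]; return np.array([px/4+o[0]-.4,py/4+o[1]-.4])
picks=[('lever_pivot','top',g(272,95,'top'),130),('flywheel_centre','top',g(138,202,'top'),163),('flywheel_centre','top',g(136.5,203.5,'top'),138),
('lever_nose','top',g(298,184,'top'),133),('flywheel_centre','side',g(180,118,'side'),163),('lever_nose','side',g(285,273,'side'),133),('lever_grip','side',g(206,345,'side'),148)]
obs=[(n,c,p,z,1) for n,c,p,z in picks]
for c in('top','side'):
    read_camera(c)
    for n in('flywheel_centre','lever_pivot','lever_nose','lever_grip'):
        for k in range(2):
            r=nets.spot_point(c,n)
            if r and r[0]['confidence']>.5: obs.append((n,c,np.array(r[0]['pixel']),H[n],.4))
def f(p):
    m=model(np.r_[p[:4],0]); R=[]
    for n,c,px,z,w in obs: R.append(w*(proj(c,np.append(m[n][:2],z))+(p[4:6] if c=='top' else p[6:8])-px))
    return np.concatenate(R+[p[4:]*.7])
s=least_squares(f,[615,74,.2,.4,0,0,0,0],loss='soft_l1')
cov=np.linalg.inv(s.jac.T@s.jac)
print(np.round(s.x,3),'sd',np.round(np.sqrt(np.diag(cov)),3))
for (n,c,px,z,w),r in zip(obs,s.fun.reshape(-1,2)): print(n,c,z,np.round(r/w,1))
E
python3 refit.py
```

```text
[6.14467e+02 7.47440e+01 1.95000e-01 3.43000e-01 2.69000e-01 4.40000e-01
 6.70000e-02 3.56000e-01] sd [2.84  3.409 0.019 0.028 1.207 0.99  1.243 0.993]
lever_pivot top 130 [ 0.2 -0.4]
flywheel_centre top 163 [-0.1 -0.2]
flywheel_centre top 138 [-0.3  0.6]
lever_nose top 133 [-0.9 -0.1]
flywheel_centre side 163 [-1.2 -0.5]
lever_nose side 133 [-0.1  1.6]
lever_grip side 148 [-1.1  2. ]
flywheel_centre top 148 [0.5 1.2]
flywheel_centre top 148 [0.5 1.2]
lever_pivot top 122 [-0.3 -1.6]
lever_pivot top 122 [-0.3 -1.6]
lever_nose top 128 [ 0.1 -1.4]
lever_nose top 128 [ 0.1 -1.4]
lever_grip top 148 [3.2 1.3]
lever_grip top 148 [3.2 1.3]
flywheel_centre side 148 [ 2.4 -3.5]
flywheel_centre side 148 [ 2.4 -3.5]
lever_pivot side 122 [ 1.1 -2.3]
lever_pivot side 122 [ 1.1 -2.3]
lever_nose side 128 [2.2 1.2]
lever_nose side 128 [2.2 1.2]
lever_grip side 148 [ 0.6 -3.3]
lever_grip side 148 [ 0.6 -3.3]
```

```bash
python3 -c "
from h import *
C=np.array([614.5,74.5])
rel([arc(a,171,c=C) for a in (96,92,88,85,84)])"
```

```text
t 7.4 [605.  134.7 171.3] yaw 9.7 F [-0.3 -0.5  0. ] q7 -1.25
[ 3. -1.  0.] turn z 0.06
[ 8. -1.  0.] turn z 0.13
[12.  0.  0.] turn z 0.2
[15.  1.  0.] turn z 0.26
[16.  1.  0.] turn z 0.27
```

{"method": "apply_moves", "body": {
  "series": [
    [0, [3, 0, 0], [0, 0, 0.06]],
    [0, [7, 0, 0], [0, 0, 0.13]],
    [0, [11, 0, 0], [0, 0, 0.19]],
    [0, [14, 1, 0], [0, 0, 0.24]],
    [0, [15, 1, 0], [0, 0, 0.26]],
    [0, [15, 1, 0], [0, 0, 0.26]]
  ]
}}

```text
time_s: 8.15
eef_pos: [619.3, 136.1, 171.0]
ee_rot: [3.138, -0.143, -0.002]
force: [-2.9, -0.2, -0.2]
width: -0.001
gripper_force: 1.6
```

```bash
cat > chk.py <<'E'
from h import *
import sys
rel([arc(84,171)])
im={c:read_camera(c) for c in('top','side')}
look(names=('notch','vane_mid'))
p=[614.5,74.5,.195,.343,0]; th=p[2]-np.pi/2
e=np.array([np.cos(th),np.sin(th)]);n=np.array([-e[1],e[0]])
pt=lambda r,s,z:np.append(np.array(p[:2])+r*e+s*n,z)
out=[]
for c in('top','side'):
  u=proj(c,pt(70,0,135));w=32;x,y=int(u[0])-w,int(u[1])-w;k=6.25
  z=cv2.resize(im[c][y:y+2*w,x:x+2*w],(400,400),interpolation=cv2.INTER_CUBIC)
  q=lambda X:tuple(int(v) for v in (proj(c,X)-[x,y]+.5)*k)
  if len(sys.argv)>2:
    cv2.line(z,q(pt(88,0,138)),q(pt(120,0,138)),(0,0,255),1)
    for s in(-10,10): cv2.line(z,q(pt(88,s,138)),q(pt(105,s,138)),(0,160,0),1)
    cv2.line(z,q(pt(30,0,138)),q(pt(45,0,138)),(0,0,255),1)
  print(c,x,y);out.append(z)
cv2.imwrite(sys.argv[1],np.hstack(out))
E
python3 chk.py pics/c.png ov
```

```text
t 8.15 [619.3 136.1 171. ] yaw -5.2 F [-2.9 -0.2 -0.2] q7 -1.47
[ 2.  0. -0.] turn z 0.01
notch top [359. 153.] 0.95 [630.  -0. 128.]
notch side [391. 220.] 0.85 [634. -22. 128.]
vane_mid top [347. 142.] 0.84 [656.  34. 150.]
vane_mid side [394. 196.] 0.73 [653.  22. 150.]
top 325 121
side 351 177
```

View pics/c.png

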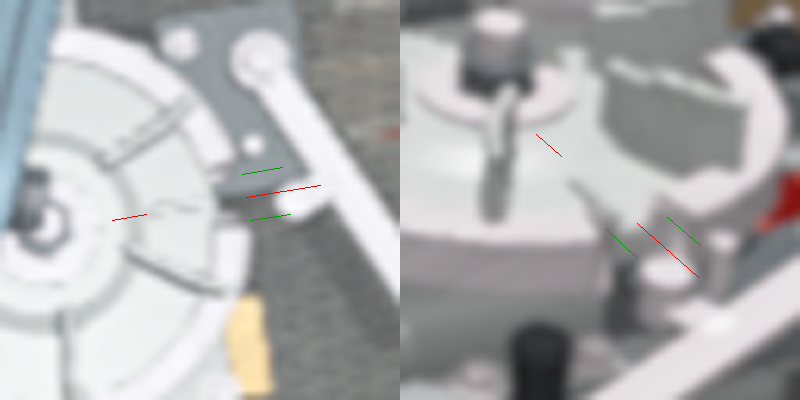

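In the top half, the notch gap (230, 185–222) lies on the red target line and the nose (295,205) is just outside it. To be exact, I'll unwrap the rim in polar coordinates.

```bash
cat > pol.py <<'E'
from h import *
from scipy.ndimage import map_coordinates as mc
def prof(im,c,C,r,z,a):
    X=[np.array([C[0]+r*np.cos(t),C[1]+r*np.sin(t),z]) for t in np.radians(a)]
    u=np.array([proj(c,x) for x in X]); return mc(im.astype(float),[u[:,1],u[:,0]],order=1)
T=cv2.cvtColor(read_camera('top'),cv2.COLOR_BGR2GRAY);S=cv2.cvtColor(read_camera('side'),cv2.COLOR_BGR2GRAY)
a=np.arange(-75,45,3)
def cen(p):  # rim outer edge: max gradient radius 88
    x=[prof(T,'top',p,r,138,np.r_[-50:30:2,-140:-95:2]) for r in (85.5,90.5)]
    return -(x[0]-x[1]).mean()
best=min(((cen((614.5+i,74.5+j)),i,j) for i in range(-6,7) for j in range(-6,7)));print('rim centre shift',best)
C0=np.array([614.5+best[1],74.5+best[2]])
a=np.arange(-100,-57,2)
print('ang',a)
for r in(78,80,82,84): print('top',r,prof(T,'top',C0,r,138,a).astype(int))
for r in(40,50,60,68): print('rib',r,prof(T,'top',C0,r,134,a).astype(int))
for r in(78,82,85): print('side',r,prof(S,'side',C0,r,138,a).astype(int))
E
python3 pol.py
```

```text
Traceback (most recent call last):
  File "pol.py", line 11, in <module>
    best=min(((cen((614.5+i,74.5+j)),i,j) for i in range(-6,7) for j in range(-6,7)));print('rim centre shift',best)
  File "pol.py", line 11, in <genexpr>
    best=min(((cen((614.5+i,74.5+j)),i,j) for i in range(-6,7) for j in range(-6,7)));print('rim centre shift',best)
               ~~~^^^^^^^^^^^^^^^^^^
  File "pol.py", line 9, in cen
    x=[prof(T,'top',p,r,138,np.r_[-50:30:2,-140:-95:2]) for r in (85.5,90.5)]
       ~~~~^^^^^^^^^^^^^^^^^^^^^^^^^^^^^^^^^^^^^^^^^^^^
  File "pol.py", line 5, in prof
    u=np.array([proj(c,x) for x in X]); return mc(im.astype(float),[u[:,1],u[:,0]],order=1)
                ~~~~^^^^^
  File "h.py", line 10, in proj
    p=camera_params(cam); f=200/np.tan(np.radians(p['fov_y'])/2)
ValueError: time passes only in moves, steps and waits
```

```bash
sed -i 's/^from cell import.*/&\nfrom functools import lru_cache\ncamera_params=lru_cache(camera_params)/' h.py; python3 pol.py
```

```text
rim centre shift (np.float64(-38.60182588553886), 1, 0)
ang [-100  -98  -96  -94  -92  -90  -88  -86  -84  -82  -80  -78  -76  -74
  -72  -70  -68  -66  -64  -62  -60  -58]
top 78 [243 242 242 242 242 234 189 178 166 129 114 125 145 164 196 181 205 235
 241 240 241 240]
top 80 [244 244 243 242 243 235 188 170 151 113 103 122 149 163 185 181 205 237
 241 241 240 241]
top 82 [243 241 241 241 241 233 185 160 138 111 106 125 151 161 169 172 206 237
 240 239 238 240]
top 84 [236 234 234 235 237 230 181 148 126 107 108 129 151 157 157 161 203 231
 236 233 232 232]
rib 40 [205 213 209 205 204 203 204 205 204 204 203 203 203 204 205 205 204 203
 203 204 204 203]
rib 50 [225 231 236 236 236 236 236 233 228 216 213 218 223 229 233 234 234 233
 233 233 233 233]
rib 60 [234 236 236 235 234 234 234 234 232 228 218 217 222 230 232 232 232 232
 232 232 232 232]
rib 68 [235 234 233 233 233 232 232 233 231 223 218 229 230 232 232 232 232 231
 230 230 230 231]
side 78 [224 224 224 223 223 222 203 171 178 197 211 218 217 208 199 190 199 217
 223 220 221 217]
side 82 [225 224 224 223 223 220 187 159 163 184 212 218 202 185 173 172 195 216
 223 225 225 226]
side 85 [224 223 223 223 223 218 183 147 151 193 216 207 178 159 156 164 191 217
 222 223 223 224]
```

The notch mid sits at −78.2° in both cameras (rib −79°) against a target of −78.8°, so it is within about 1 mm. Backing off and lifting away so the wheel rests.

{"method": "apply_moves", "body": {
  "series": [
    [0, [-7, 0, 0], [0, 0, 0]],
    [0, [-12, 0, 0], [0, 0, 0]],
    [0, [-12, 0, 0], [0, 0, 0]],
    [0, [-12, 0, -50], [0, 0, 0]],
    [0, [-12, 0, -80], [0, 0, 0]],
    [0, [-12, 0, -80], [0, 0, 0]]
  ]
}}

```text
time_s: 9.4
eef_pos: [609.8, 137.4, 254.0]
ee_rot: [-3.137, 0.143, -0.008]
force: [0.0, 0.1, 0.3]
width: -0.001
gripper_force: 0.0
```

```bash
cat >> h.py <<'E'
C=np.array([615.5,74.5]); P=C+rot(.195)@np.array([60,-104.])
def grip(lev): return P+rot(.195+lev)@np.array([-150,-12.])
def push(lev,z=161,off=19.5,gap=0):
    g=grip(lev); v=g-P; d=np.array([v[1],-v[0]])/np.hypot(*v)
    return (*(g-d*(off+gap)),z,np.degrees(np.arctan2(d[1],d[0]))-180)
E
python3 -c "
from h import *
print(push(.343),push(0))
rel([push(.343,250,gap=20),push(.343,161,gap=20)])"; python3 pol.py | tail -8; python3 refit.py | head -3
```

```text
(np.float64(583.1490482754517), np.float64(-118.96589963994435), 161, np.float64(-54.60094936206083)) (np.float64(554.9746022826378), np.float64(-75.50870915063436), 161, np.float64(-74.25340173504809))
t 9.4 [609.8 137.4 254. ] yaw -5.2 F [0.  0.1 0.3] q7 -1.53
[ 10. 273.   4.] turn z 0.86
[  9. 273.  93.] turn z 0.86
rib 68 [235 235 234 233 232 232 232 233 230 220 215 227 227 231 232 232 232 231
 230 231 230 231]
side 78 [224 224 224 223 222 221 203 172 178 195 209 217 216 207 198 190 200 217
 223 220 220 216]
side 82 [224 224 224 223 223 220 187 159 163 185 213 216 196 180 174 175 196 216
 223 224 225 225]
side 85 [223 223 222 222 223 218 182 147 152 193 215 201 170 158 157 164 190 217
 222 222 223 224]
[6.15965e+02 7.40700e+01 1.86000e-01 3.49000e-01 4.00000e-02 5.98000e-01
 3.14000e-01 1.79000e-01] sd [2.779 3.363 0.018 0.026 1.183 1.009 1.278 0.958]
lever_pivot top 130 [ 0.5 -0.5]
```

{"method": "apply_moves", "body": {
  "series": [
    [0, [10, 55, 0], [0, 0, 0.15]],
    [0, [10, 110, 0], [0, 0, 0.3]],
    [0, [10, 165, 0], [0, 0, 0.45]],
    [0, [10, 220, 0], [0, 0, 0.6]],
    [0, [10, 273, 0], [0, 0, 0.74]],
    [0, [10, 273, 0], [0, 0, 0.86]],
    [0, [10, 273, 30], [0, 0, 0.86]],
    [0, [10, 273, 60], [0, 0, 0.86]],
    [0, [10, 273, 60], [0, 0, 0.86]]
  ]
}}

```text
time_s: 11.52
eef_pos: [591.9, -134.8, 189.6]
ee_rot: [2.792, -1.438, -0.006]
force: [0.6, -0.3, 1.1]
width: -0.002
gripper_force: 0.0
```

```bash
python3 -c "
from h import *
rel([push(.343,161,gap=20)])
im=read_camera('side');u=proj('side',np.array([590,-120,160.]));x,y=int(u[0])-50,int(u[1])-60
cv2.imwrite('pics/d.png',cv2.resize(im[y:y+100,x:x+120],(600,500),interpolation=cv2.INTER_CUBIC));print(x,y)"
```

```text
t 11.525 [ 591.9 -134.8  189.6] yaw -54.5 F [ 0.6 -0.3  1.1] q7 -1.77
[ 2. -2. 29.] turn z 0.0
338 176
```

View pics/d.png

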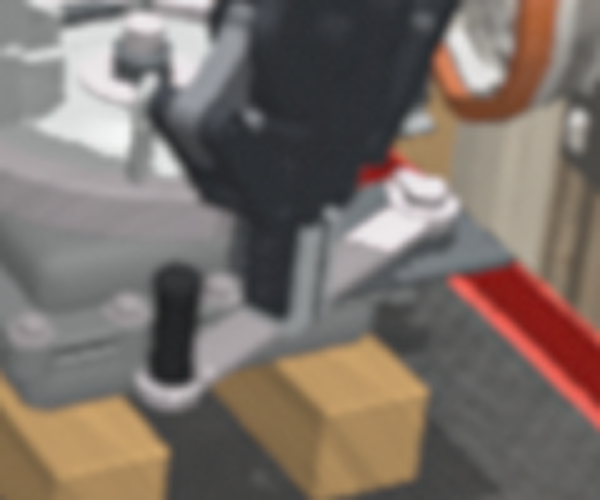

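The side crop shows the shut fingers with tips at (280,310), outside the lever bar. The grip at (177,325) is clear of them. Lowering, then pushing gently in.

{"method": "apply_moves", "body": {
  "series": [
    [0, [2, -2, 15], [0, 0, 0]],
    [0, [2, -2, 28], [0, 0, 0]],
    [0, [2, -2, 28], [0, 0, 0]]
  ]
}}

```text
time_s: 11.95
eef_pos: [595.3, -135.6, 162.3]
ee_rot: [2.793, -1.438, -0.003]
force: [-0.4, -0.3, 0.4]
width: 0.003
gripper_force: 0.0
```

```bash
python3 -c "
from h import *
rel([push(.343,161,gap=10)]+[push(l,161) for l in(.343,.3,.25,.2,.16,.12,.09,.06,.03,0)])"
```

```text
t 11.95 [ 595.3 -135.6  162.3] yaw -54.5 F [-0.4 -0.3  0.4] q7 -1.75
[-11.   0.   1.] turn z 0.0
[-21.   0.   1.] turn z 0.0
[-27.   1.   1.] turn z 0.04
[-35.   1.   1.] turn z 0.09
[-42.   1.   1.] turn z 0.14
[-48.   1.   1.] turn z 0.18
[-54.   1.   1.] turn z 0.22
[-59.   0.   1.] turn z 0.25
[-63.  -0.   1.] turn z 0.28
[-68.  -1.   1.] turn z 0.31
[-72.  -2.   1.] turn z 0.34
```

{"method": "apply_moves", "body": {
  "series": [
    [0, [-11, 0, 0], [0, 0, 0]],
    [0, [-17, 0, 0], [0, 0, 0]],
    [0, [-22, 0, 0], [0, 0, 0.02]],
    [0, [-28, 1, 0], [0, 0, 0.05]],
    [0, [-35, 1, 0], [0, 0, 0.09]],
    [0, [-42, 1, 0], [0, 0, 0.14]],
    [0, [-46, 1, 0], [0, 0, 0.17]],
    [0, [-50, 1, 0], [0, 0, 0.2]],
    [0, [-54, 1, 0], [0, 0, 0.22]],
    [0, [-54, 1, 0], [0, 0, 0.22]]
  ]
}}

```text
time_s: 13.2
eef_pos: [563.5, -92.2, 163.2]
ee_rot: [2.618, -1.736, -0.001]
force: [-0.2, 0.4, 0.5]
width: 0.002
gripper_force: 0.0
```

```bash
python3 -c "
from h import *
rel([push(l,161) for l in(.09,.06,.03,0)])"; python3 chk.py pics/e.png
```

```text
t 13.2 [563.5 -92.2 163.2] yaw -67.1 F [-0.2  0.4  0.5] q7 -1.97
[-5.  1.  2.] turn z 0.03
[-10.   1.   2.] turn z 0.06
[-14.   1.   2.] turn z 0.09
[-19.   1.   2.] turn z 0.12
t 13.2 [563.5 -92.2 163.2] yaw -67.1 F [-0.2  0.4  0.5] q7 -1.97
[-187. -142.   -8.] turn z -1.07
notch top [363. 152.] 0.73 [633. -10. 128.]
notch side [390. 218.] 0.69 [635. -14. 128.]
vane_mid top [333. 162.] 0.67 [602.  71. 150.]
vane_mid side [394. 196.] 0.7 [653.  24. 150.]
top 325 121
side 351 177
```

View pics/e.png

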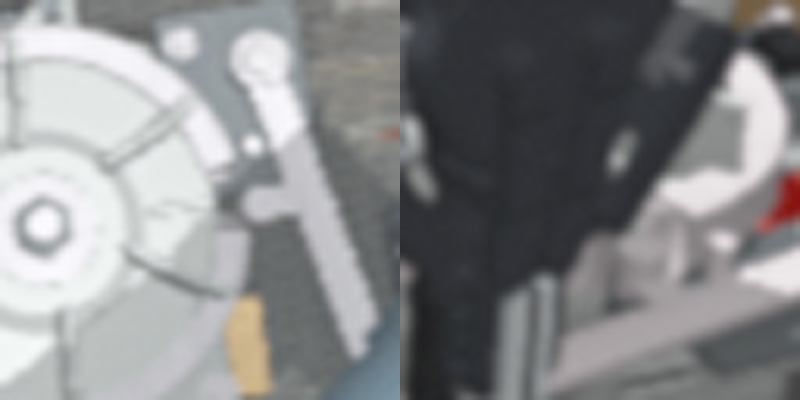

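The nose (262,203) now stands at the notch mouth, centred, and the force is about 1 N. Continuing in small steps.

{"method": "apply_moves", "body": {
  "series": [
    [0, [-3, 0, 1], [0, 0, 0.02]],
    [0, [-6, 1, 1], [0, 0, 0.04]],
    [0, [-9, 1, 1], [0, 0, 0.06]],
    [0, [-12, 1, 1], [0, 0, 0.08]],
    [0, [-12, 1, 1], [0, 0, 0.08]]
  ]
}}

```text
time_s: 14.12
eef_pos: [558.0, -81.9, 162.3]
ee_rot: [2.546, -1.84, 0.0]
force: [-1.1, -2.3, 0.2]
width: -0.003
gripper_force: 0.5
```

```bash
python3 -c "
from h import *
rel([push(l,161) for l in(.03,0)])
read_camera('top');look(cams=('top',),names=('lever_nose','notch'))"
```

```text
t 14.125 [558.  -81.9 162.3] yaw -71.7 F [-1.1 -2.3  0.2] q7 -2.05
[-2.  0.  1.] turn z 0.01
[-7.  1.  1.] turn z 0.04
lever_nose top [363. 155.] 0.8 [626. -12. 128.]
notch top [361. 155.] 0.62 [626.  -4. 128.]
```

Still only 2.5 N. Feeling on towards the stop in small steps, checking the force each time.

{"method": "apply_moves", "body": {
  "series": [
    [0, [-2, 0, 0], [0, 0, 0.01]],
    [0, [-4, 0, 0], [0, 0, 0.02]],
    [0, [-5, 0, 0], [0, 0, 0.03]],
    [0, [-5, 0, 0], [0, 0, 0.03]]
  ]
}}

```text
time_s: 14.78
eef_pos: [556.5, -76.8, 162.3]
ee_rot: [-2.519, 1.877, 0.001]
force: [-0.7, -2.3, -0.0]
width: -0.002
gripper_force: 1.0
```

{"method": "apply_moves", "body": {
  "series": [
    [0, [-2, 0, 0], [0, 0, 0.01]],
    [0, [-2, 0, 0], [0, 0, 0.01]]
  ]
}}

```text
time_s: 15.02
eef_pos: [556.1, -74.6, 162.3]
ee_rot: [-2.509, 1.889, 0.001]
force: [-0.0, -1.4, -0.6]
width: 0.001
gripper_force: 0.5
```

{"method": "apply_moves", "body": {
  "series": [
    [0, [-2, 0, 0], [0, 0, 0]],
    [0, [-2, 0, 0], [0, 0, 0]]
  ]
}}

```text
time_s: 15.28
eef_pos: [555.8, -73.8, 162.4]
ee_rot: [2.509, -1.89, 0.003]
force: [0.6, -5.0, -1.9]
width: -0.002
gripper_force: 2.4
```

{"method": "apply_moves", "body": {
  "series": [
    [0, [-2, 0, 0], [0, 0, 0]],
    [0, [-2, 0, 0], [0, 0, 0]]
  ]
}}

```text
time_s: 15.52
eef_pos: [555.7, -73.6, 162.6]
ee_rot: [2.507, -1.891, 0.008]
force: [4.4, -9.0, -5.0]
width: 0.0
gripper_force: 4.9
```

The tool has stalled at the predicted home position while the force rises to 10 N, so the lever is on its stop. Backing off straight out, then up.

{"method": "apply_moves", "body": {
  "series": [
    [0, [10, 0, 0], [0, 0, 0]],
    [0, [30, 0, 0], [0, 0, 0]],
    [0, [40, 0, -10], [0, 0, 0]],
    [0, [40, 0, -60], [0, 0, 0]],
    [0, [60, 0, -100], [0, 0, 0]],
    [0, [100, 0, -100], [0, 0, 0]],
    [0, [150, 0, -100], [0, 0, 0]],
    [0, [150, 0, -100], [0, 0, 0]]
  ]
}}

```text
time_s: 16.52
eef_pos: [595.6, -220.0, 263.6]
ee_rot: [2.503, -1.897, 0.003]
force: [-0.2, 0.1, 0.2]
width: -0.003
gripper_force: 0.0
```

```bash
python3 chk.py pics/f.png; python3 -c "
from h import *
print(grip(0)); look(names=('lever_grip','lever_nose'))"
```

```text
t 16.525 [ 595.6 -220.   263.6] yaw -74.3 F [-0.2  0.1  0.2] q7 -2.01
[-336. -121.   92.] turn z -1.19
notch top [361. 153.] 0.6 [630.  -6. 128.]
notch side [389. 218.] 0.65 [633. -13. 128.]
notch side [423. 220.] 0.55 [689. -31. 128.]
vane_mid top [350. 146.] 0.6 [645.  27. 150.]
vane_mid top [365. 134.] 0.57 [679. -12. 150.]
vane_mid side [395. 194.] 0.62 [658.  30. 150.]
top 325 121
side 351 177
[549.6826278  -56.74051781]
lever_grip top [381. 181.] 0.69 [554. -56. 148.]
lever_grip side [351. 225.] 0.98 [549. -59. 148.]
lever_nose top [364. 155.] 0.68 [626. -13. 128.]
lever_nose side [389. 216.] 0.88 [635.  -7. 128.]
```

View pics/f.png

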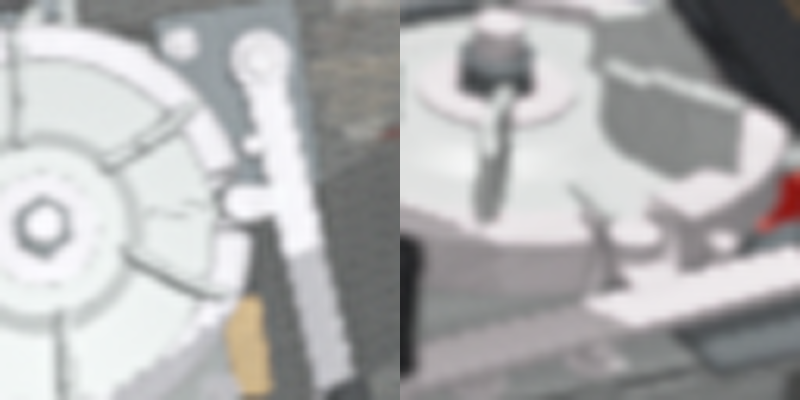

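The nose (240,203) is seated in the notch and centred. The grip is at (552,−57), matching the home position, and the arm is clear of everything.

```bash
python3 -c "
from h import *
print(sign_off())"
```

```text
the job is handed in; nothing more can be done
None
```

The engine is at top dead centre: the flywheel notch is opposite the lever, the nose is fully home in it, and the job is handed in; the judge returned no result.

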